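Take the inside depth of the jade cup and clamp the gauge

ROBOT

A 6-joint arm with a two-finger parallel gripper is mounted at the origin on the work surface. World frame = base frame: x ahead of the robot, y to its left, z up, the work surface at z = 0. Lengths are in m, angles in rad, forces in N, time in s.
With the tool pointing down it reaches from about 0.35 to 0.85 m from the base axis. Payload 8.1 kg.
Tool frame: the origin (TCP) lies midway between the tips of the shut fingers; the grasp point (between the pads) lies robot.grip_depth behind it (robot.grip_depth is the distance from the TCP to the grasp point, in m); z points along the fingers, y is the line along which they close (so a half turn about z gives the same grasp; the last joint's range is limited). The gripper opens to 93 mm and grips with 3 to 60 N. Pads are 15 mm wide; open, the fingers measure 128 mm over their backs; the gripper's body (75 mm by 188 mm) begins 65 mm behind the grasp point.
Start: joints at [-1.274, 0.13, 1.488, -0, 1.523, -0.085], TCP at [0.224, -0.557, 0.219] pointing down, gripper open.
Joint ranges: [-2.96, 2.96], [-0.89, 2.26], [0.02, 2.5], [-1.34, 4.48], [0, 2.73], [-2.66, 2.66]. Speed limits (rad/s): [2.39, 2.39, 2.79, 3.14, 3.14, 3.14].

INTERFACE

Orientations are given as a rotation vector (axis times angle).
In Python, from plant import robot gives the robot as it stands.
- The arm moves only by the tool carry_out, never from a script. Its argument "rows" is a list of rows, each a list of 6 numbers: the shift along the tool's x, y, z in m, then the turn, a rotation vector about the tool's x, y, z in degrees. A call has 1 to 12 rows; each row is the pose to reach, as a shift and turn from the pose commanded when the call began, along the tool's axes at that moment; what a row does not reach only later rows make up. A row lasts 1/8 s, in which the tool goes at most 62.5 mm and 10.7 degrees, less where a joint would pass 70% of its speed; a pose out of reach is approached as far as the arm can. A call with a gripper value outside its range is refused whole. "jaw" is the closure in counts, from 0 (fully open) to 255 (shut), set as the call begins (left out, the last holds). The fingers move at their own pace and stop on an object; "force" is the grip in N (left out, the last holds). Time passes only in rows, so rows that repeat a pose let the fingers close. It gives the time, the measured TCP pose, the force, the opening and the grip force at its end, in the units of the state.
- robot.read_state(): the state, without advancing time (a new reading comes with each control period).
- robot.read_camera(name): name is "scene" or "top" or "wrist"; returns the picture (384x512x3 uint8, red, green, blue); there is no depth.
- robot.camera_model(name): a dict with "fx", "fy", "cx", "cy" (pixels), "dist" ([k1, k2, p1, p2, k3] as OpenCV has them; the pictures are not rectified), "R" (3x3) and "t" (3): a world point X has camera coordinates R X + t; the wrist camera has in their place "mount" (4x4, takes a point from camera to tool coordinates, whose origin is the TCP and whose axes are the flange's). Camera axes: x right, y down, z forward; pixel columns grow to the right and rows downward; lengths in m; the calibration is good to about 2 mm. A picture is of the moment at which its call begins: read the wrist's pose just before it. camera_model takes no time and is no camera call.
- robot.close_job(): hands the job in; it is judged then, once.
Trained networks look in the newest picture that a camera, given by its name, has taken for a name from the list of things; names that differ only in an ending like _2 or _b are one class to them, and where a whole thing is asked for, a point or a joint stands for the part that bears it (a point fixed in the world has none). Each returns a list of dicts, best first, with "conf" (0 to 1); they miss things now and then, are a little off and sometimes report something else, mostly with a low value. They report only what shows in the picture. A call takes as long as a camera call. They do not tell look-alikes from the thing itself.
- robot.outline_of(camera, target): "pixels" (384x512 bool, what is visible of it) and "pixel" ([column, row] in pixels, amid what is visible of it).
The state is a dict: "t": time; "q": joint angles; "dq": joint speeds; "joint_torque": joint torques, N m; "tool_pos": TCP position; "orientation": TCP orientation; "force": force on the tool from outside, world axes, zero at the start; "wrist_torque": the same for the moment, N m; "opening": finger opening in m; "gripper_force": force on a finger pad.
Only numpy, scipy, OpenCV 4.12 (cv2) and the standard library are available. Lean on these libraries where they do the work, as an engineer would, in place of code of your own. Each camera call takes 0.05 s, during which the arm holds its last target. There are 200 camera calls.

TASK

Measure how deep the jade cup is: lower the probe of the depth gauge (by its knob) gently into the cup until its tip just touches the bottom, then swing the clamp lever fully shut so that the slide is locked with the tip still resting on the bottom, and let go. Do not press hard on the jade (20 N would chip it), do not shift the cup, and leave the other valuables alone.

Things in the scene. Friction and masses are not known exactly. Their poses are not given: they have to be found in the camera images.
- gauge: bench depth gauge, fixed to the cart top: dark steel base plate 150 x 245 x 12 mm, and on it an upright square steel column 20 x 20 mm whose top is 205 mm above the cart. Origin: underside of the plate, straight below the probe. z up; the column's axis stands 110 mm from the origin along +y; the plate spans x -75 to 75 and y -80 to 165 mm
- carriage: the slide, about 0.35 kg: block 54 x 44 x 36 mm riding on the column, with an arm (22 wide, 16 thick) along -y to above the cup. Origin: lowest point of the probe tip; axes as the gauge's. Over the tip: block 64-100 mm, arm 70-86, knob 86-120. Moves only vertically, 90 mm; unclamped, 6 N of friction holds it where it is left (2 to 4 N lowers it, 10 N raises it). Clamped, it is much stiffer
- probe_tip (a point): lowest point of the steel probe (rod 8 mm, ball tip 12 mm diameter) that hangs from the arm's end straight below the knob; same point as the carriage's origin. It starts 85 to 100 mm above the cart, over the cup's mouth, within about 5 mm of the cup's axis
- knob (a point): middle of the gauge's grip knob: upright aluminium cylinder 24 mm diameter, 34 mm tall, on the probe's axis 103 mm above the tip; to be gripped from above
- clamp (a joint): clamp lever angle (rad): 0 open, pointing along the gauge's -x; 1.57 shut, pointing along the gauge's +y (turns clockwise seen from above; stop at 1.6). Starts at 0 to 0.35, stays where left. From about 1.05 on an eccentric bears on the column and it turns heavier (some 2 to 8 N at its end); locked past 1.3, fully shut at 1.57
- lever_end (a point): centre of the upright black pin (14 mm diameter, spanning 102 to 128 mm over the probe tip) at the end of the steel lever (10 mm wide, 14 mm tall), 85 mm from the pivot; this point is 114 mm over the tip. Push it with closed fingers or pinch it from above; only the base plate is under it
- lever_pivot (a point): point on the upright axis of the clamp lever, on top of the carriage block, at the level of lever_end; in the gauge's frame 23 mm along -x and 110 mm along +y from the probe axis
- cup: white jade cup, loose, 72 mm diameter at the rim, 60 mm tall, wall 4 mm, standing on the gauge's base plate below the probe. Origin: centre of its underside, z up. Its inside bottom is flat, 14 to 38 mm above the underside: how high is not known (it is what the gauge is for)
- medal_stand: slotted beech stand 60 x 120 mm with three upright silver medals of 40 mm, 53 mm tall in all, in one piece; bystander, origin centre of underside
- compact: round enamelled gold compact, 72 mm diameter, 16 mm thick; bystander, origin centre of underside
- egg: green malachite egg in a small brass foot, 48 mm diameter, 67 mm tall, in one piece; bystander, origin centre of underside
There are look-alikes about, which are no part of the job. Of the things like the cup, leave any that is blue, pink or red; of the rest the smaller one is meant.

How it is judged:
By the outcome, as a careful person would: the job done as asked, in the order asked, and still so for the second after the job is handed in, with the robot touching nothing.
It also fails if it takes over 58 s, if anything falls off the work surface, if the arm or the gripper's body presses on something with over 40 N, if the wrist force passes 120 N, or if a joint passes its speed limit or range.

## Working session

There is one attempt and no reset: what is moved stays moved. The work goes in short steps, Python scripts to look and compute and a tool call to move; the robot and the scene stay as the last step left them, time stands still between calls to the robot, and variables do not carry over. Pictures are saved under pics/ and viewed, at most 10 in all, crops included, and the job is handed in when it is done.

Besides the shell and the picture viewer there is one more tool, called after "Emit:" as name(argument=value, ...), one argument or row to a line, values as JSON. carry_out: Moves the arm, as the interface text tells. Its arguments: {"type":"object","properties":{"rows":{"type":"array"},"jaw":{"type":"number"},"force":{"type":"number"}},"required":["rows"]}

```bash
mkdir -p pics; ls; python3 - <<'E'
from plant import robot
import cv2,numpy as np
s=robot.read_state();print(s['t'],s['tool_pos'],s['orientation'],robot.grip_depth)
a=robot.read_camera('scene');b=robot.read_camera('top')
cv2.imwrite('pics/a.png',cv2.cvtColor(cv2.resize(np.vstack([a,b]),(800,1200))[:,:,:],cv2.COLOR_RGB2BGR)[:600]); cv2.imwrite('pics/b.png',cv2.cvtColor(cv2.resize(b,(800,600)),cv2.COLOR_RGB2BGR))
for c in('scene','top'):
  m=robot.camera_model(c);print(c,m)
  for n in('gauge','carriage','knob','lever_end','cup'):
    print(n,[(round(d['conf'],2),np.round(d['pixel']).tolist(),int(d['pixels'].sum())) for d in robot.outline_of(c,n)])
print(robot.camera_model('wrist'))
E
```

```text
pics
0.0 [ 0.22340989 -0.55626684  0.21760385] [-3.08278426e+00 -5.95689555e-01  2.83422530e-04] 0.0188
scene {'fx': 437.2302277188065, 'fy': 437.2302277188065, 'cx': 250.8597595876331, 'cy': 185.8781672897157, 'dist': array([-0.117425,  0.      ,  0.      ,  0.      ,  0.      ]), 'R': array([[ 0.62880483,  0.77754677, -0.00504951],
       [ 0.64659623, -0.52648954, -0.55201638],
       [-0.43187707,  0.34384557, -0.83381798]]), 't': array([-0.33223057, -0.25673494,  1.59823877])}
gauge [(0.8, [263.0, 201.0], 3331), (0.28, [266.0, 170.0], 768)]
carriage [(0.58, [265.0, 168.0], 831)]
knob [(0.76, [264.0, 169.0], 803)]
lever_end [(0.5, [262.0, 151.0], 180)]
cup [(0.87, [295.0, 253.0], 1245), (0.8, [258.0, 277.0], 622), (0.75, [199.0, 239.0], 558), (0.72, [221.0, 166.0], 1053), (0.68, [253.0, 213.0], 535)]
top {'fx': 490.2195383867133, 'fy': 490.2195383867133, 'cx': 250.54349034655456, 'cy': 190.73354579383533, 'dist': array([-0.09752,  0.     ,  0.     ,  0.     ,  0.     ]), 'R': array([[ 0.01000975, -0.9999316 ,  0.0060497 ],
       [-0.9905394 , -0.01074343, -0.13680746],
       [ 
[... 228 characters left out ...]
0, 220.0], 139)]
cup [(0.88, [308.0, 208.0], 436), (0.87, [254.0, 205.0], 256), (0.74, [288.0, 142.0], 474), (0.71, [249.0, 136.0], 999), (0.64, [239.0, 265.0], 1040)]
{'fx': 308.63785901839094, 'fy': 308.63785901839094, 'cx': 254.68602761607653, 'cy': 191.81267609642407, 'dist': array([0.01826388, 0.        , 0.        , 0.        , 0.        ]), 'mount': array([[-9.25568367e-04, -9.59960091e-01, -2.80135265e-01,
         7.77198423e-02],
       [ 9.99999178e-01, -1.13721179e-03,  5.92964731e-04,
         1.18324237e-04],
       [-8.87795605e-04, -2.80134486e-01,  9.59960354e-01,
        -1.66125334e-01],
       [ 0.00000000e+00,  0.00000000e+00,  0.00000000e+00,
         1.00000000e+00]])}
```

View pics/a.png

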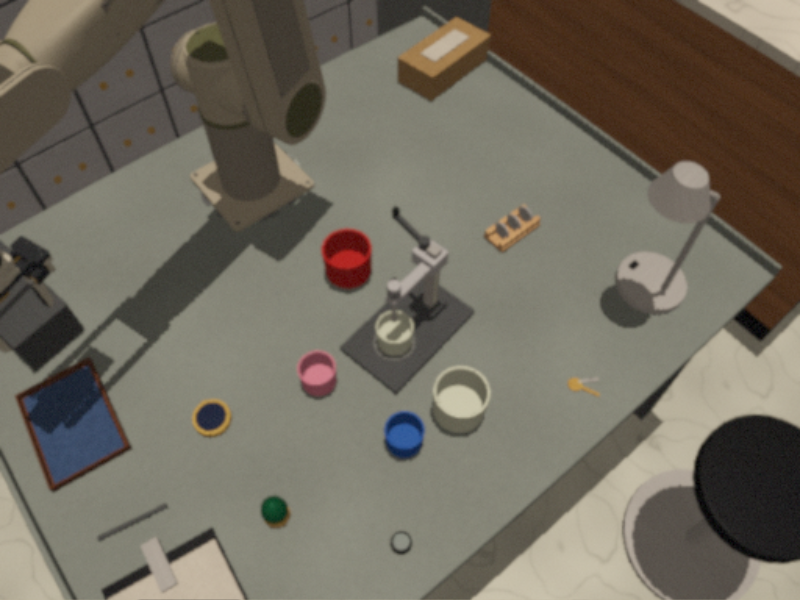

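View pics/b.png

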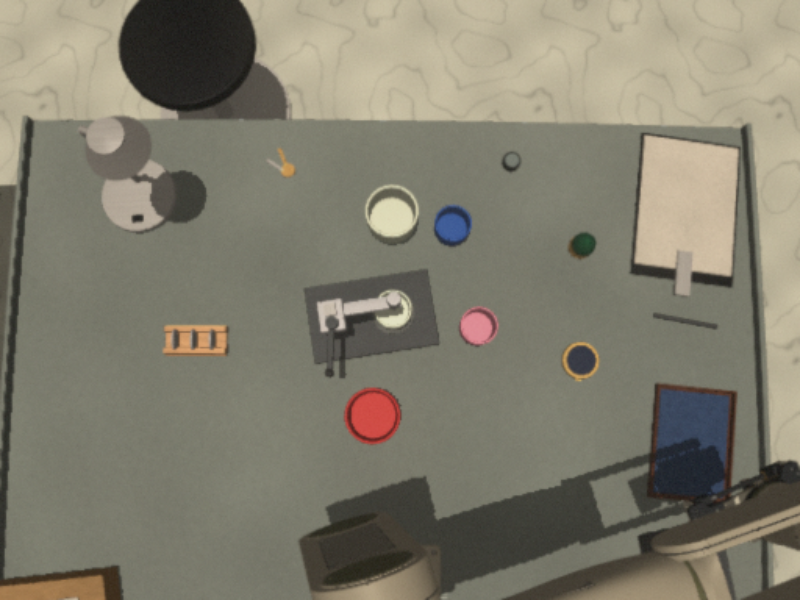

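The only candidates like the cup are the white one under the probe at top (254,205) [scene (253,213)], the large white one at (249,136), blue (288,142), pink (308,208) and red (239,265). The target is the smaller white one on the base plate. Next I fit the gauge pose from the plate corners and check the choice in a crop.

```bash
cat > h.py <<'E'
from plant import robot
import cv2,numpy as np
from scipy.spatial.transform import Rotation as Ro
def KD(m): return np.array([[m['fx'],0,m['cx']],[0,m['fy'],m['cy']],[0,0,1]]),m['dist']
def cam(name,s=None):
    m=robot.camera_model(name)
    if name!='wrist': return (*KD(m),m['R'],m['t'])
    T=np.eye(4);T[:3,:3]=Ro.from_rotvec(s['orientation']).as_matrix();T[:3,3]=s['tool_pos']
    W=np.linalg.inv(T@m['mount']);return (*KD(m),W[:3,:3],W[:3,3])
def back(c,px,z):
    K,d,R,t=c;u=cv2.undistortPoints(np.float64(px).reshape(-1,1,2),K,d).reshape(-1,2)
    r=np.c_[u,np.ones(len(u))]@R;o=-R.T@t
    return o+r*((z-o[2])/r[:,2])[:,None]
def proj(c,X):
    K,d,R,t=c;return cv2.projectPoints(np.float64(X).reshape(-1,1,3),cv2.Rodrigues(R)[0],t,K,d)[0].reshape(-1,2)
def totool(s,X): return Ro.from_rotvec(s['orientation']).inv().apply(np.array(X)-s['tool_pos'])
E
python3 - <<'E'
from h import *
c=cam('top')
P=back(c,np.array([[305,289],[428,270],[438,345],[316,363]])*.64,.012)[:,:2]
# gauge-frame corners: far-left(+x,+y), far-right(+x,-y), near-right(-x,-y), near-left(-x,+y)
G=np.array([[75,165],[75,-80],[-75,-80],[-75,165]])/1e3
H=G-G.mean(0);Q=P-P.mean(0);U,S,V=np.linalg.svd(H.T@Q);R=(U@V).T
o=P.mean(0)-R@G.mean(0);a=np.arctan2(R[1,0],R[0,0])
print('origin',o,'yaw',np.degrees(a),'resid',(G@R.T+o-P)*1e3)
s=robot.read_state();print('to knob, z=.36',totool(s,[*o,.36]))
b=robot.read_camera('top')[160:260,180:300];cv2.imwrite('pics/c.png',cv2.cvtColor(cv2.resize(b,(720,600),interpolation=3),cv2.COLOR_RGB2BGR))
E
```

```text
origin [ 0.55091056 -0.01674582] yaw 9.121633025797232 resid [[ 1.90566677  1.34767625]
 [ 0.40040556  0.03941475]
 [-0.41760616 -3.80959592]
 [-1.88846617  2.42250493]]
to knob, z=.36 [ 0.50497213 -0.37918399 -0.14136076]
```

View pics/c.png

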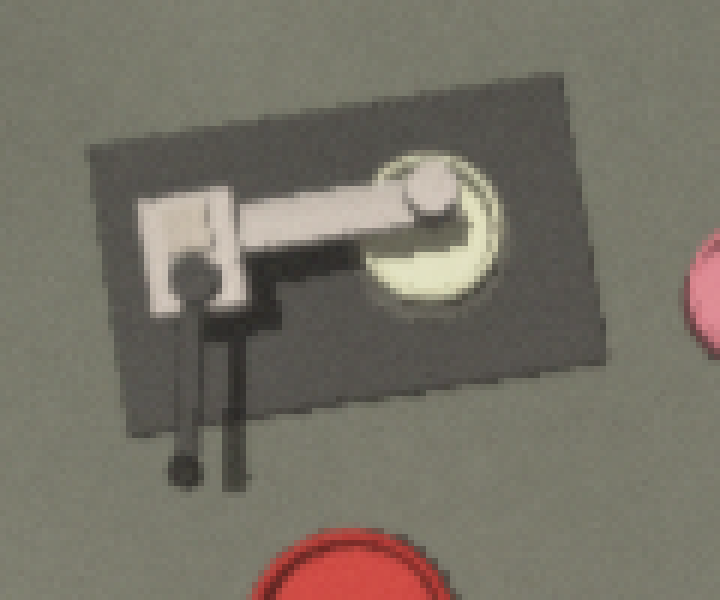

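The crop shows the small white cup (430,225) under the knob (433,190) and the lever at roughly 0.1 rad. I'll go above the knob.

Emit:
carry_out(
  rows=[
    [0.02, -0.015, -0.05, 0, 0, -4],
    [0.06, -0.045, -0.09, 0, 0, -11],
    [0.105, -0.08, -0.12, 0, 0, -18],
    [0.15, -0.113, -0.141, 0, 0, -26],
    [0.2, -0.15, -0.141, 0, 0, -34],
    [0.25, -0.188, -0.141, 0, 0, -42],
    [0.3, -0.226, -0.141, 0, 0, -50],
    [0.35, -0.263, -0.141, 0, 0, -58],
    [0.4, -0.3, -0.141, 0, 0, -66],
    [0.44, -0.33, -0.141, 0, 0, -72],
    [0.48, -0.36, -0.141, 0, 0, -77],
    [0.505, -0.379, -0.141, 0, 0, -77],
  ],
  jaw=60,
)

```text
t: 2.15
tool_pos: [0.5518, -0.0146, 0.3596]
orientation: [-2.039, -2.39, -0.0]
force: [0.2, -0.4, -0.5]
opening: 0.0712
gripper_force: 0.0
```

Emit:
carry_out(
  rows=[
    [0, 0, 0, 0, 0, 0],
    [0, 0, 0, 0, 0, 0],
    [0, 0, 0, 0, 0, 0],
  ],
)

```text
t: 2.52
tool_pos: [0.5507, -0.018, 0.3599]
orientation: [2.044, 2.385, -0.0]
force: [-0.3, -0.9, 0.4]
opening: 0.0712
gripper_force: 0.0
```

```bash
python3 - <<'E'
from h import *
s=robot.read_state();print(s['t'],s['tool_pos'],s['orientation'],s['opening'],s['force'])
R=Ro.from_rotvec(s['orientation']).as_matrix();print(np.degrees(np.arctan2(R[1,0],R[0,0])),R[:,2])
b=robot.read_camera('wrist');cv2.imwrite('pics/d.png',cv2.cvtColor(cv2.resize(b,(800,600)),cv2.COLOR_RGB2BGR))
for n in('knob','lever_end','cup'):
    print(n,[(round(d['conf'],2),np.round(d['pixel']).tolist(),int(d['pixels'].sum())) for d in robot.outline_of('wrist',n)])
E
```

```text
2.525 [ 0.55068791 -0.01797355  0.35986288] [ 2.04433474e+00  2.38491717e+00 -6.21862435e-05] 0.07124249556906652 [-0.31669345 -0.87008527  0.39934415]
98.79408439696032 [ 2.72712074e-04 -2.85916532e-04 -9.99999922e-01]
knob [(0.85, [247.0, 77.0], 5043)]
lever_end [(0.85, [190.0, 54.0], 1603)]
cup [(0.86, [376.0, 171.0], 4558), (0.76, [346.0, 226.0], 1012), (0.59, [267.0, 155.0], 822), (0.59, [226.0, 244.0], 1710), (0.58, [124.0, 108.0], 5172)]
```

View pics/d.png

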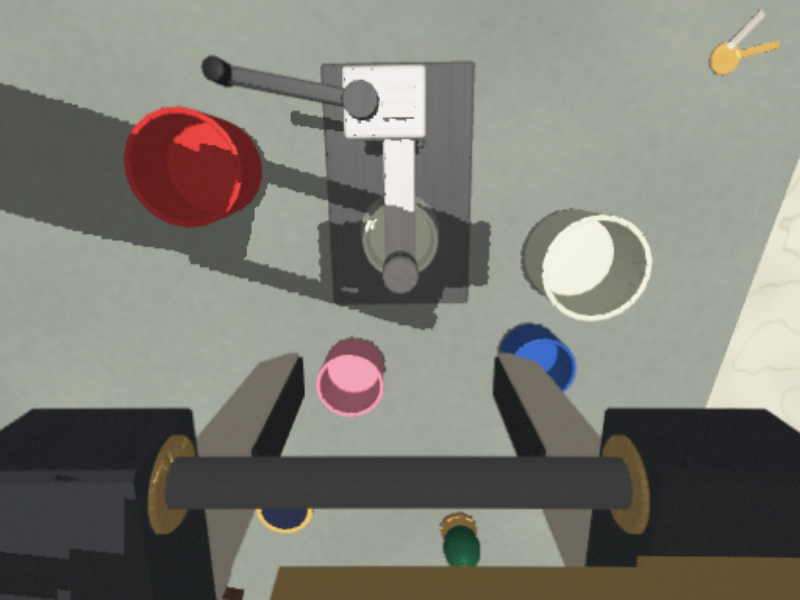

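The knob top shows at (401,270) (800-scale), the lever pin at (213,66) and the pivot boss at (360,97). The cup is below the probe. Next I triangulate.

```bash
python3 - <<'E'
from h import *
s=robot.read_state();w=cam('wrist',s);t=cam('top');sc=cam('scene')
def tri(obs):
    A=[];b=[]
    for c,p in obs:
        K,d,R,tt=c;u=cv2.undistortPoints(np.float64(p).reshape(-1,1,2),K,d).ravel();r=R.T@np.r_[u,1];r/=np.linalg.norm(r)
        M=np.eye(3)-np.outer(r,r);A.append(M);b.append(M@(-R.T@tt))
    X=np.linalg.solve(sum(A),sum(b));return X,[np.round(proj(c,X)[0]-p,1) for c,p in obs]
kw=np.array([401,268])*.64;kt=np.array([180+433/6,160+187/6]);ks=np.array([393.5,285])*.64
print('knobtop',tri([(w,kw),(t,kt),(sc,ks)]))
pw=np.array([212,66])*.64;pt=np.array([180+184/6,160+470/6]);ps=np.array([396,211])*.64
print('pintop',tri([(w,pw),(t,pt),(sc,ps)]))
for z in(.205,.212,.22):print(z,back(w,kw,z),totool(s,back(w,kw,z)[0]))
c=np.array([[323,63],[474,62],[467,301],[333,304]])*.64
P=back(w,c,.012)[:,:2];print(P, np.degrees(np.arctan2(*(P[0]-P[3])[::-1])),np.degrees(np.arctan2(*(P[1]-P[2])[::-1])))
E
```

```text
knobtop (array([ 0.55159125, -0.01322775,  0.20909782]), [array([-0.4,  2.8]), array([-1.1,  0.4]), array([0.2, 0.3])])
pintop (array([0.42614132, 0.09214714, 0.21560354]), [array([2.6, 2. ]), array([-0.6,  0.2]), array([-0.4, -0.4])])
0.205 [[ 0.55171771 -0.01108946  0.205     ]] [0.00633702 0.00182978 0.15483034]
0.212 [[ 0.55143395 -0.00955646  0.212     ]] [0.00789459 0.00178644 0.14783015]
0.22 [[ 0.55110966 -0.00780446  0.22      ]] [0.00967466 0.00173691 0.13982993]
[[ 0.45380949  0.13522518]
 [ 0.5979356   0.15831282]
 [ 0.63778075 -0.07923915]
 [ 0.49105178 -0.10535173]] 98.79977153793864 99.52171995178335
```

Emit:
carry_out(
  rows=[
    [0.003, 0.001, 0.04, 0, 0, 0],
    [0.0055, 0.0017, 0.09, 0, 0, 0],
    [0.0055, 0.0017, 0.13, 0, 0, 0],
    [0.0055, 0.0017, 0.15, 0, 0, 0],
    [0.0055, 0.0017, 0.165, 0, 0, 0],
    [0.0055, 0.0017, 0.175, 0, 0, 0],
    [0.0055, 0.0017, 0.177, 0, 0, 0],
    [0.0055, 0.0017, 0.177, 0, 0, 0],
  ],
)

```text
t: 3.72
tool_pos: [0.5524, -0.0113, 0.1835]
orientation: [2.042, 2.386, 0.001]
force: [-0.9, 0.1, -0.5]
opening: 0.071
gripper_force: 0.0
```

```bash
python3 - <<'E'
from h import *
s=robot.read_state();print(s['t'],s['tool_pos'],s['force'])
b=robot.read_camera('wrist');t=robot.read_camera('top')[160:260,180:300];sc=robot.read_camera('scene')[110:260,160:360]
im=np.hstack([cv2.resize(b,(400,300)),cv2.resize(sc,(400,300),interpolation=3)])
cv2.imwrite('pics/e.png',cv2.cvtColor(im,cv2.COLOR_RGB2BGR))
E
```

```text
3.725 [ 0.55237277 -0.01129477  0.18353001] [-0.93649211  0.10106564 -0.46143796]
```

View pics/e.png

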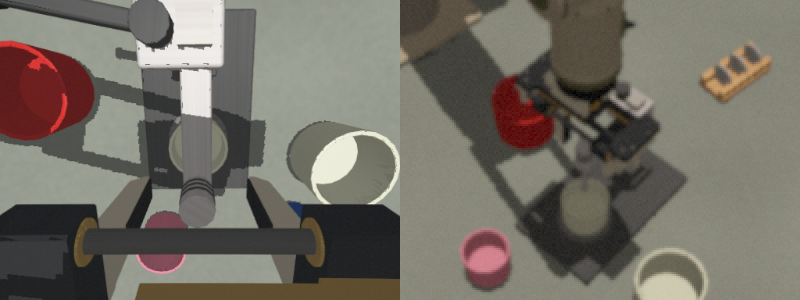

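Fingers are centred about the knob (198,210 in the left half). I close gently.

Emit:
carry_out(
  rows=[
    [0, 0, 0, 0, 0, 0],
    [0, 0, 0, 0, 0, 0],
    [0, 0, 0, 0, 0, 0],
    [0, 0, 0, 0, 0, 0],
    [0, 0, 0, 0, 0, 0],
  ],
  jaw=255,
  force=15,
)

```text
t: 4.5
tool_pos: [0.5518, -0.0112, 0.1826]
orientation: [-2.043, -2.387, 0.0]
force: [-0.1, 0.8, 0.1]
opening: 0.0259
gripper_force: 0.0
```

Emit:
carry_out(
  rows=[
    [0, 0, 0, 0, 0, 0],
    [0, 0, 0, 0, 0, 0],
  ],
)

```text
t: 4.75
tool_pos: [0.5511, -0.0114, 0.1823]
orientation: [-2.042, -2.386, 0.002]
force: [-5.8, -1.6, 1.4]
opening: 0.0241
gripper_force: 15.0
```

Emit:
carry_out(
  rows=[
    [0, -0.0005, 0.001, 0, 0, 0],
    [0, -0.0005, 0.004, 0, 0, 0],
    [0, -0.0005, 0.01, 0, 0, 0],
    [0, -0.0005, 0.016, 0, 0, 0],
    [0, -0.0005, 0.022, 0, 0, 0],
    [0, -0.0005, 0.027, 0, 0, 0],
    [0, -0.0005, 0.03, 0, 0, 0],
    [0, -0.0005, 0.03, 0, 0, 0],
  ],
  force=10,
)

```text
t: 5.75
tool_pos: [0.551, -0.0113, 0.1519]
orientation: [-2.043, -2.386, 0.001]
force: [-2.4, -1.5, -4.7]
opening: 0.0238
gripper_force: 10.0
```

Emit:
carry_out(
  rows=[
    [0, -0.0003, 0.001, 0, 0, 0],
    [0, -0.0003, 0.002, 0, 0, 0],
    [0, -0.0003, 0.003, 0, 0, 0],
    [0, -0.0003, 0.004, 0, 0, 0],
  ],
)

```text
t: 6.25
tool_pos: [0.5511, -0.0113, 0.1489]
orientation: [2.043, 2.387, 0.0]
force: [-4.8, -0.3, 1.7]
opening: 0.0238
gripper_force: 10.0
```

```bash
python3 - <<'E'
from h import *
for i in range(4):
    s=robot.read_state();print(s['t'],s['tool_pos'],s['force'],s['joint_torque'][1:3]); robot.read_camera('top')
E
```

```text
6.25 [ 0.55105575 -0.01134269  0.1489261 ] [-4.76646731 -0.27273159  1.74204391] [-49.7004354  -49.35843229]
6.3 [ 0.55105179 -0.01135008  0.14879169] [-4.27650629 -0.71134549  1.62309462] [-49.9896884  -49.47014809]
6.35 [ 0.55105375 -0.01133756  0.14880155] [-4.68592332  0.10608769  1.5447459 ] [-50.08032918 -49.50830698]
6.4 [ 0.55103972 -0.01133604  0.14878044] [-5.43364866 -1.25301616  2.5657316 ] [-49.96538401 -49.45687294]
```

Emit:
carry_out(
  rows=[
    [0, -0.0003, 0.001, 0, 0, 0],
    [0, -0.0003, 0.002, 0, 0, 0],
    [0, -0.0003, 0.003, 0, 0, 0],
    [0, -0.0003, 0.004, 0, 0, 0],
  ],
  force=7,
)

```text
t: 6.95
tool_pos: [0.5511, -0.0114, 0.1447]
orientation: [2.043, 2.386, 0.001]
force: [-1.7, 1.5, 2.1]
opening: 0.0238
gripper_force: 7.0
```

Emit:
carry_out(
  rows=[
    [0, 0, 0.001, 0, 0, 0],
    [0, 0, 0.002, 0, 0, 0],
    [0, 0, 0.003, 0, 0, 0],
    [0, 0, 0.004, 0, 0, 0],
  ],
)

```text
t: 7.45
tool_pos: [0.551, -0.0114, 0.1407]
orientation: [2.043, 2.386, 0.001]
force: [-0.5, 0.3, 1.6]
opening: 0.0238
gripper_force: 7.0
```

Emit:
carry_out(
  rows=[
    [0, 0, 0.001, 0, 0, 0],
    [0, 0, 0.002, 0, 0, 0],
    [0, 0, 0.003, 0, 0, 0],
    [0, 0, 0.004, 0, 0, 0],
  ],
)

```text
t: 7.95
tool_pos: [0.551, -0.0114, 0.1367]
orientation: [2.043, 2.386, 0.001]
force: [1.9, 0.0, 2.9]
opening: 0.0236
gripper_force: 7.0
```

Emit:
carry_out(
  rows=[
    [0, 0, 0.001, 0, 0, 0],
    [0, 0, 0.002, 0, 0, 0],
    [0, 0, 0.003, 0, 0, 0],
    [0, 0, 0.004, 0, 0, 0],
  ],
)

```text
t: 8.45
tool_pos: [0.551, -0.0114, 0.1327]
orientation: [2.043, 2.386, 0.001]
force: [2.7, 0.6, 1.9]
opening: 0.024
gripper_force: 7.0
```

Emit:
carry_out(
  rows=[
    [0, 0, 0.001, 0, 0, 0],
    [0, 0, 0.002, 0, 0, 0],
    [0, 0, 0.003, 0, 0, 0],
    [0, 0, 0.004, 0, 0, 0],
  ],
)

```text
t: 8.95
tool_pos: [0.5511, -0.0117, 0.1299]
orientation: [2.042, 2.386, 0.0]
force: [-1.8, 0.7, 10.2]
opening: 0.0239
gripper_force: 7.0
```

Contact (force rose to 10 N, arm lagging). I relax the push, then open.

Emit:
carry_out(
  rows=[
    [0, 0, -0.0005, 0, 0, 0],
    [0, 0, -0.001, 0, 0, 0],
    [0, 0, -0.001, 0, 0, 0],
  ],
)

```text
t: 9.32
tool_pos: [0.551, -0.0116, 0.1298]
orientation: [2.043, 2.386, 0.0]
force: [2.7, -1.0, 2.7]
opening: 0.024
gripper_force: 7.0
```

Emit:
carry_out(
  rows=[
    [0, 0, 0, 0, 0, 0],
    [0, 0, 0, 0, 0, 0],
    [0, 0, 0, 0, 0, 0],
    [0, 0, -0.02, 0, 0, 0],
    [0, 0, -0.05, 0, 0, 0],
    [-0.01, 0, -0.09, 0, 0, 0],
    [-0.01, -0.04, -0.13, 0, 0, 0],
    [-0.01, -0.08, -0.16, 0, 0, 0],
    [-0.01, -0.1, -0.17, 0, 0, 0],
    [-0.01, -0.1, -0.17, 0, 0, 0],
    [-0.01, -0.1, -0.17, 0, 0, 0],
  ],
  jaw=100,
)

```text
t: 10.7
tool_pos: [0.4539, -0.0367, 0.2998]
orientation: [2.043, 2.386, 0.001]
force: [-0.3, 0.5, 0.0]
opening: 0.0564
gripper_force: 0.0
```

```bash
python3 - <<'E'
from h import *
s=robot.read_state();print(s['t'],s['tool_pos'],s['orientation'],s['q'],s['opening'])
b=robot.read_camera('wrist');cv2.imwrite('pics/f.png',cv2.cvtColor(cv2.resize(b,(800,600)),cv2.COLOR_RGB2BGR))
t=robot.read_camera('top')[160:260,180:300];sc=robot.read_camera('scene')[110:260,160:360]
im=np.hstack([cv2.resize(t,(400,333),interpolation=3),cv2.resize(sc,(400,333),interpolation=3)])
cv2.imwrite('pics/g.png',cv2.cvtColor(im,cv2.COLOR_RGB2BGR))
E
```

```text
10.7 [ 0.45385632 -0.03665111  0.29982577] [2.04275559e+00 2.38623230e+00 5.91198356e-04] [-1.93363514e-01 -2.87219418e-01  1.73781628e+00  1.20988167e-04
  1.69044348e+00 -3.48143134e-01] 0.056409870569563966
```

View pics/f.png

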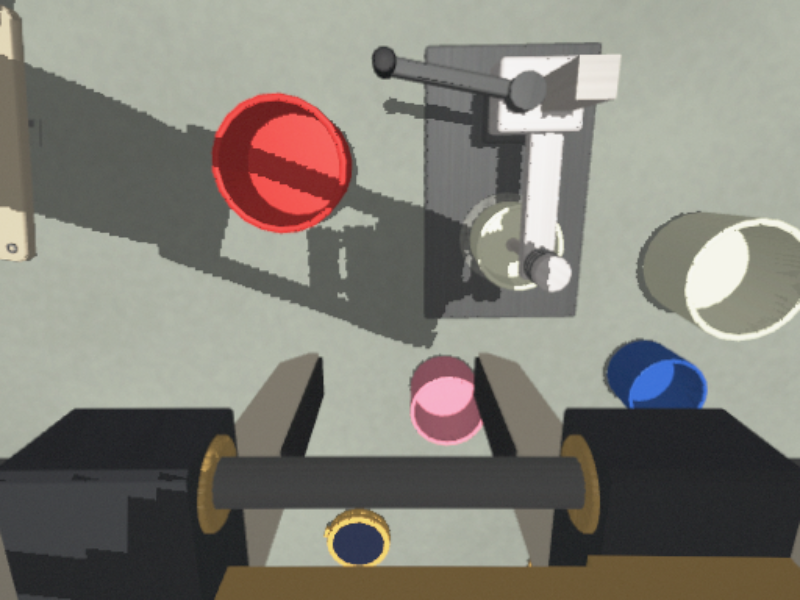

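View pics/g.png

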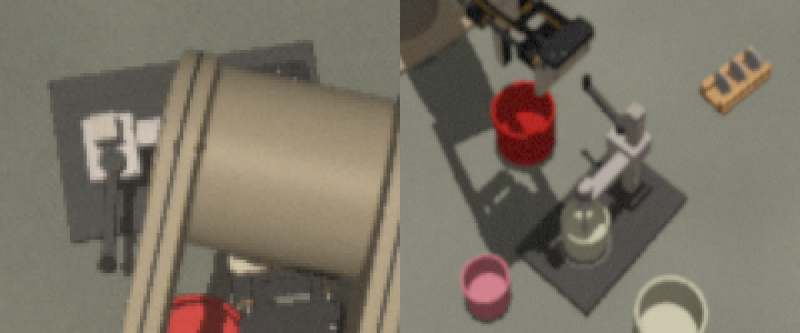

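The knob was released and the carriage stayed lowered. In the wrist view the pin top is at (384,60), the pivot boss at (527,90) and the knob top at (552,272); the red cup at (283,163) has to be avoided by the gripper.

```bash
python3 - <<'E'
from h import *
s=robot.read_state();w=cam('wrist',s);t=cam('top');sc=cam('scene')
o=np.array([.5514,-.0128]);a=np.radians(9.1);R2=np.array([[np.cos(a),-np.sin(a)],[np.sin(a),np.cos(a)]])
pw=np.array([384,60])*.64;pt=np.array([180+108/3.333,160+262/3.333]);ps=np.array([254,146.9])
for z in(.155,.165,.175,.185):
    X=[back(c,p,z)[0,:2] for c,p in((w,pw),(t,pt),(sc,ps))];print(z,*[np.round((x-o)@R2*1e3,1) for x in X],'knob',np.round((back(w,np.array([552,273])*.64,z-.008)[0,:2]-o)@R2*1e3,1),'boss',np.round((back(w,np.array([527,89])*.64,z-.008)[0,:2]-o)@R2*1e3,1))
c=np.array([[427,46],[601,43],[576,317],[425,317]])*.64
P=back(w,c,.012)[:,:2];print(np.round((P-o)@R2*1e3,1))
E
```

```text
0.155 [-108.3  124.7] [-105.1  121.4] [-106.8  127.5] knob [ 3.1 -4.7] boss [-22.  109.7]
0.165 [-108.1  123. ] [-105.6  120.8] [-101.5  121.5] knob [-0.2 -2.4] boss [-24.5 108.5]
0.175 [-107.8  121.2] [-106.1  120.1] [-96.2 115.5] knob [-3.4 -0. ] boss [-26.9 107.2]
0.185 [-107.5  119.4] [-106.6  119.5] [-90.9 109.6] knob [-6.7  2.3] boss [-29.4 105.9]
[[-75.7 160.6]
 [ 70.4 161.6]
 [ 74.1 -80.9]
 [-74.6 -80.4]]
```

```bash
cat >> h.py <<'E'
def push(th,d,z,o=(.5514,-.0128),yaw=9.1,piv=(-.023,.110)):
    a=np.radians(yaw);R2=np.array([[np.cos(a),-np.sin(a)],[np.sin(a),np.cos(a)]])
    t=np.array([np.sin(th),np.cos(th)]);p=np.array(piv)+.085*np.array([-np.cos(th),np.sin(th)])-d*t
    return np.r_[np.array(o)+R2@p,z],90-np.degrees(th)+yaw
def rel(pos,R0,p,yaw):
    x=R0[:,0];return np.r_[np.round(R0.T@(p-pos),4),0,0,round(np.degrees(np.arctan2(x[1],x[0]))-yaw,1)].tolist()
E
python3 - <<'E'
from h import *
s=robot.read_state();R=Ro.from_rotvec(s['orientation']).as_matrix();p,y=push(.14,.032,.145)
print('approach',p,y,rel(s['tool_pos'],R,p,y))
y0=np.radians(y);R0=np.array([[np.cos(y0),np.sin(y0),0],[np.sin(y0),-np.cos(y0),0],[0,0,-1]])
for th in np.r_[.14,np.linspace(.2,1.6,22)]: print(round(th,3),rel(p,R0,*push(th,.0145,.145)))
E
```

```text
approach [0.42690952 0.05858353 0.145     ] 91.07859086816848 [0.098, -0.0114, 0.1538, 0.0, 0.0, 7.8]
0.14 [0.0175, -0.0, 0.0, 0.0, 0.0, 0.0]
0.2 [0.0226, -0.0007, 0.0, 0.0, 0.0, 3.4]
0.267 [0.0284, -0.0012, 0.0, 0.0, 0.0, 7.3]
0.333 [0.0341, -0.0012, 0.0, 0.0, 0.0, 11.1]
0.4 [0.0398, -0.0009, 0.0, 0.0, 0.0, 14.9]
0.467 [0.0455, -0.0002, 0.0, 0.0, 0.0, 18.7]
0.533 [0.0512, 0.0009, 0.0, 0.0, 0.0, 22.5]
0.6 [0.0567, 0.0024, 0.0, 0.0, 0.0, 26.4]
0.667 [0.0622, 0.0042, 0.0, 0.0, 0.0, 30.2]
0.733 [0.0675, 0.0064, 0.0, 0.0, 0.0, 34.0]
0.8 [0.0727, 0.009, 0.0, 0.0, 0.0, 37.8]
0.867 [0.0776, 0.0118, 0.0, 0.0, 0.0, 41.6]
0.933 [0.0824, 0.015, 0.0, 0.0, 0.0, 45.5]
1.0 [0.087, 0.0186, 0.0, 0.0, 0.0, 49.3]
1.067 [0.0913, 0.0224, 0.0, 0.0, 0.0, 53.1]
1.133 [0.0953, 0.0264, 0.0, 0.0, 0.0, 56.9]
1.2 [0.0991, 0.0308, 0.0, 0.0, 0.0, 60.7]
1.267 [0.1025, 0.0354, 0.0, 0.0, 0.0, 64.6]
1.333 [0.1057, 0.0402, 0.0, 0.0, 0.0, 68.4]
1.4 [0.1085, 0.0452, 0.0, 0.0, 0.0, 72.2]
1.467 [0.111, 0.0504, 0.0, 0.0, 0.0, 76.0]
1.533 [0.1131, 0.0557, 0.0, 0.0, 0.0, 79.8]
1.6 [0.1149, 0.0612, 0.0, 0.0, 0.0, 83.7]
```

Emit:
carry_out(
  rows=[
    [0.03, -0.004, 0, 0, 0, 3],
    [0.07, -0.008, 0.01, 0, 0, 6],
    [0.098, -0.0114, 0.04, 0, 0, 7.8],
    [0.098, -0.0114, 0.08, 0, 0, 7.8],
    [0.098, -0.0114, 0.115, 0, 0, 7.8],
    [0.098, -0.0114, 0.14, 0, 0, 7.8],
    [0.098, -0.0114, 0.1538, 0, 0, 7.8],
    [0.098, -0.0114, 0.1538, 0, 0, 7.8],
    [0.098, -0.0114, 0.1538, 0, 0, 7.8],
  ],
  jaw=255,
)

```text
t: 11.98
tool_pos: [0.4279, 0.0584, 0.1469]
orientation: [2.2, 2.242, 0.002]
force: [-0.4, -0.6, 0.0]
opening: 0.0008
gripper_force: 0.0
```

```bash
python3 - <<'E'
from h import *
s=robot.read_state();print(s['t'],s['tool_pos'],s['force'],s['opening'],s['q'])
b=robot.read_camera('wrist');sc=robot.read_camera('scene')[110:260,160:360]
im=np.hstack([cv2.resize(b,(400,300)),cv2.resize(sc,(400,300),interpolation=3)])
cv2.imwrite('pics/i.png',cv2.cvtColor(im,cv2.COLOR_RGB2BGR))
E
```

```text
11.975 [0.42787545 0.05838117 0.14692222] [-0.39365668 -0.64425447  0.00106631] 0.0007609546286259409 [ 1.67642910e-02 -2.99676981e-01  2.02561401e+00  7.41439275e-07
  1.41427421e+00 -2.02420030e-03]
```

View pics/i.png

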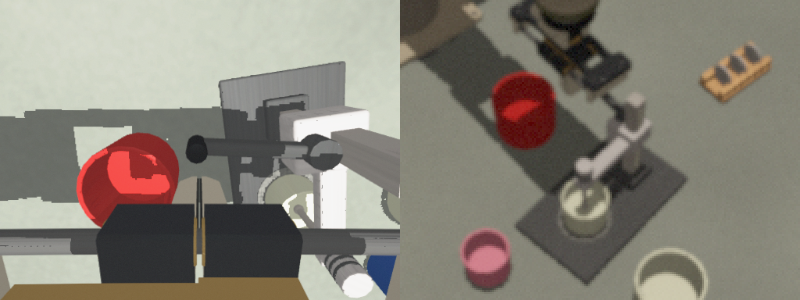

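The pin (198,150) is straight ahead of the closed fingers (199,195). I swing the lever, first half.

Emit:
carry_out(
  rows=[
    [0.009, 0, 0, 0, 0, 0],
    [0.0175, 0, 0, 0, 0, 0],
    [0.0226, -0.0007, 0, 0, 0, 3.4],
    [0.0284, -0.0012, 0, 0, 0, 7.3],
    [0.0341, -0.0012, 0, 0, 0, 11.1],
    [0.0398, -0.0009, 0, 0, 0, 14.9],
    [0.0455, -0.0002, 0, 0, 0, 18.7],
    [0.0512, 0.0009, 0, 0, 0, 22.5],
    [0.0567, 0.0024, 0, 0, 0, 26.4],
    [0.0622, 0.0042, 0, 0, 0, 30.2],
    [0.0675, 0.0064, 0, 0, 0, 34.0],
    [0.0727, 0.009, 0, 0, 0, 37.8],
  ],
)

```text
t: 13.58
tool_pos: [0.4348, 0.1318, 0.146]
orientation: [2.809, 1.406, 0.0]
force: [0.3, -1.1, 0.3]
opening: 0.0008
gripper_force: 0.4
```

```bash
python3 - <<'E'
from h import *
s=robot.read_state();print(s['t'],s['tool_pos'],s['force'])
p,y=push(.8,.0145,.145);print(p,y)
y0=np.radians(y);R0=np.array([[np.cos(y0),np.sin(y0),0],[np.sin(y0),-np.cos(y0),0],[0,0,-1]])
for th in np.r_[np.linspace(.88,1.6,10)]: print(round(th,3),rel(p,R0,*push(th,.0145,.145)))
print(rel(p,R0,*push(1.6,.0125,.145)))
b=robot.read_camera('wrist');sc=robot.read_camera('scene')[110:260,160:360]
im=np.hstack([cv2.resize(b,(400,300)),cv2.resize(sc,(400,300),interpolation=3)])
cv2.imwrite('pics/j.png',cv2.cvtColor(im,cv2.COLOR_RGB2BGR))
E
```

```text
13.575 [0.4347859  0.13184319 0.14597653] [ 0.28704967 -1.13045759  0.34375672]
[0.43450066 0.13139937 0.145     ] 53.26337638953414
0.88 [0.0068, -0.0009, 0.0, 0.0, 0.0, 4.6]
0.96 [0.0137, -0.0012, 0.0, 0.0, 0.0, 9.2]
1.04 [0.0206, -0.001, 0.0, 0.0, 0.0, 13.8]
1.12 [0.0275, -0.0002, 0.0, 0.0, 0.0, 18.3]
1.2 [0.0342, 0.0011, 0.0, 0.0, 0.0, 22.9]
1.28 [0.0409, 0.0029, 0.0, 0.0, 0.0, 27.5]
1.36 [0.0474, 0.0053, 0.0, 0.0, 0.0, 32.1]
1.44 [0.0536, 0.0082, 0.0, 0.0, 0.0, 36.7]
1.52 [0.0596, 0.0115, 0.0, 0.0, 0.0, 41.3]
1.6 [0.0654, 0.0154, 0.0, 0.0, 0.0, 45.8]
[0.0668, 0.0168, 0.0, 0.0, 0.0, 45.8]
```

View pics/j.png

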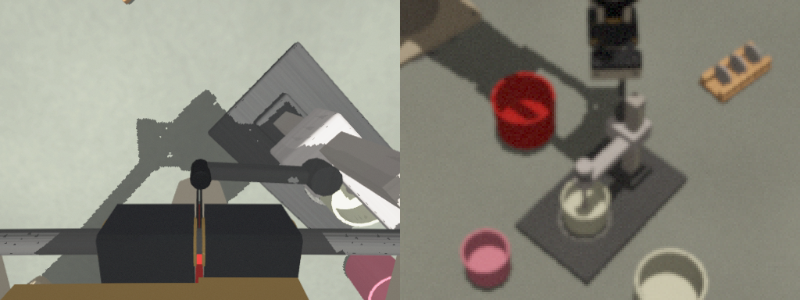

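The pin stays centred on the fingers (200,175) and the lever turns. Second half.

Emit:
carry_out(
  rows=[
    [0.0068, -0.0009, 0, 0, 0, 4.6],
    [0.0137, -0.0012, 0, 0, 0, 9.2],
    [0.0206, -0.001, 0, 0, 0, 13.8],
    [0.0275, -0.0002, 0, 0, 0, 18.3],
    [0.0342, 0.0011, 0, 0, 0, 22.9],
    [0.0409, 0.0029, 0, 0, 0, 27.5],
    [0.0474, 0.0053, 0, 0, 0, 32.1],
    [0.0536, 0.0082, 0, 0, 0, 36.7],
    [0.0596, 0.0115, 0, 0, 0, 41.3],
    [0.0654, 0.0154, 0, 0, 0, 45.8],
    [0.0668, 0.0168, 0, 0, 0, 45.8],
    [0.0668, 0.0168, 0, 0, 0, 45.8],
  ],
)

```text
t: 15.18
tool_pos: [0.4842, 0.174, 0.1449]
orientation: [3.133, 0.208, -0.014]
force: [-18.4, -4.9, 10.2]
opening: 0.0002
gripper_force: 9.5
```

```bash
python3 - <<'E'
from h import *
s=robot.read_state();R=Ro.from_rotvec(s['orientation']).as_matrix()
print(s['t'],s['tool_pos'],'force in tool',R.T@s['force'],'want',push(1.6,.0145,.145),np.degrees(np.arctan2(R[1,0],R[0,0])))
b=robot.read_camera('wrist');sc=robot.read_camera('scene')[110:260,160:360]
im=np.hstack([cv2.resize(b,(400,300)),cv2.resize(sc,(400,300),interpolation=3)])
cv2.imwrite('pics/k.png',cv2.cvtColor(im,cv2.COLOR_RGB2BGR))
E
```

```text
15.175 [0.48424863 0.17401839 0.14491223] force in tool [-18.96475591   2.44150392 -10.07391414] want (array([0.48592675, 0.17459056, 0.145     ]), np.float64(7.426752779068272)) 7.601090400844977
```

View pics/k.png

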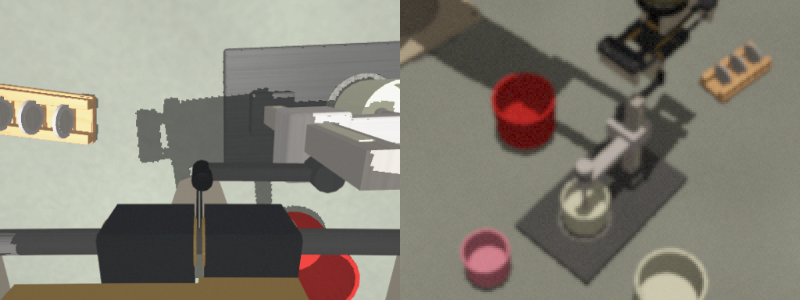

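The lever is at its stop (19 N, lever parallel to the tool's y, as in the earlier aligned view). I back off and rise.

Emit:
carry_out(
  rows=[
    [-0.003, 0, 0, 0, 0, 0],
    [-0.012, 0, 0, 0, 0, 0],
    [-0.03, 0, 0, 0, 0, 0],
    [-0.04, 0, -0.04, 0, 0, 0],
    [-0.04, 0, -0.09, 0, 0, 0],
    [-0.04, 0, -0.14, 0, 0, 0],
    [-0.04, -0.02, -0.16, 0, 0, 0],
    [-0.04, -0.02, -0.16, 0, 0, 0],
    [-0.04, -0.02, -0.16, 0, 0, 0],
  ],
)

```text
t: 16.4
tool_pos: [0.4453, 0.189, 0.3045]
orientation: [3.134, 0.206, -0.002]
force: [-0.0, 0.1, -1.1]
opening: 0.0005
gripper_force: 0.0
```

```bash
python3 - <<'E'
from h import *
s=robot.read_state();w=cam('wrist',s);print(s['t'],s['tool_pos'],s['force'])
b=robot.read_camera('wrist');robot.read_camera('top');robot.read_camera('scene')
o=np.array([.5514,-.0128]);a=np.radians(9.1);R2=np.array([[np.cos(a),-np.sin(a)],[np.sin(a),np.cos(a)]])
for c,cc in(('wrist',w),('top',cam('top')),('scene',cam('scene'))):
  for n in ('lever_end','cup'):
    for d in robot.outline_of(c,n):
        ys,xs=np.nonzero(d['pixels']);z=.15 if n=='lever_end' else .05
        if n=='lever_end':
            X=(back(cc,np.c_[xs,ys],z)[:,:2]-o)@R2*1e3
            v=np.linalg.eigh(np.cov(X.T))[1][:,1]; print(c,n,round(d['conf'],2),'min',X.min(0).round(),'max',X.max(0).round(),'axis deg',np.degrees(np.arctan2(v[1],v[0])))
        else: print(c,n,round(d['conf'],2),((back(cc,[d['pixel']],z)[0,:2]-o)@R2*1e3).round(),len(xs))
E
```

```text
16.4 [0.44532694 0.18904593 0.30445824] [-0.0154268   0.13149048 -1.13597541]
wrist lever_end 0.78 min [-36.  93.] max [-14. 199.] axis deg 88.41600471131218
wrist cup 0.93 [16. -6.] 1965
wrist cup 0.88 [ -53. -118.] 932
wrist cup 0.85 [-191.   57.] 4755
top lever_end 0.43 min [-33.  97.] max [-11. 142.] axis deg 88.72565021883942
top cup 0.83 [ 148. -141.] 509
top cup 0.69 [189. -19.] 1020
top cup 0.68 [ -9. -19.] 313
top cup 0.68 [-186.   73.] 1037
top cup 0.58 [ -55. -161.] 517
scene cup 0.94 [-8. -9.] 528
scene cup 0.94 [-193.   68.] 1034
scene cup 0.92 [185. -25.] 1316
scene cup 0.92 [ 151. -142.] 676
scene cup 0.89 [ -55. -168.] 534
```

```bash
python3 -c "
from plant import robot
print(robot.close_job())"
```

```text
the job is handed in; nothing more can be done
None
```

I lowered the probe until it touched the bottom of the small white cup (the peak push on the knob was about 10 N), swung the clamp lever to its stop (about 1.6 rad in the last image), backed the arm clear, and handed the job in at about 17 s. No verdict came back, and I did not re-check the tip's contact after clamping.

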